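# Bolt the battery charging box shut

### The job

Bolt the battery charging box shut: lift the red-knobbed bolt handle out of its notch, slide the bolt across into the brass keeper on the blue lid, and press the handle fully down into the keeper's notch, then let go. Feel your way gently and never force the handle hard against the metal, and leave everything else on the bench and on the box where it is.

Things in the scene. Friction and masses are not known exactly. Their poses are not given: they have to be found in the camera images.
- chest: The battery charging box, fixed to the bench: grey steel, 240 (x) x 400 (y) x 90 mm high; origin under its centre, z up, its front faces its own -x (the robot). The left part of its top (own y above -10 mm) is a grey fixed deck, the right part a blue hinged lid, shut.
- guide: Steel bolt guide on the deck along the front edge. Origin on the bolt's axis (114 mm above the bench, 24 mm above deck and lid, 30 mm behind the box's front face) at the middle of the first notch; axes parallel to the box's. The bolt slides along own -y (to the robot's right). First notch: 12 mm wide (own y -6 to +6), with a rigid stop behind it (+y). The brass keeper belongs to it.
- fence (a point): Start of the fence, own y = -6 mm of the guide, on top of the upright plate 16 to 19 mm in front of the axis, 11 mm above the axis. From here on a fence (the keeper's is 19.5 to 22.5 mm in front, 12.5 mm above) keeps the handle up: it can slide only when raised by 0.82 rad or more and lowered only in a notch.
- keeper_mid (a point): Fixed point of the guide on the bolt's axis, 60 mm along the slide from the first notch. The brass keeper is screwed on in long holes: its notch (11 mm wide) is centred within 16 mm of this point either way, a place that differs each time and is not measured. The fence goes on beyond the notch, to a rigid end stop across the slot whose face lies 16 mm past the notch's middle.
- handle: The handle: square steel stem, 7 mm wide (along the bolt) and 8 mm high, square-edged, at right angles to the bolt, red knob on its end. Origin on the bolt's axis; stem along own -x; own y along the bolt. It turns about the bolt's axis. Down in a notch it lies level, pointing to the robot and overhanging the box's front face, on the notch floor (4 mm below the axis), with 2.5 mm (first notch) or 2 mm (keeper) of play each side.
- knob (a point): Centre of the red ball knob, 18 mm diameter, 50 mm from the bolt's axis. It can be pinched from above with the fingers closing along the bolt; raising it means following a 50 mm arc about the bolt's axis while the ball turns between the fingers; a hard grip resists this turning, a light one lets it turn.
- bolt (a joint): How far the bolt (12 mm diameter) has slid, m: 0 with the handle in the middle of the first notch, growing towards the keeper. Sliding friction about 2.5 N; it stays where it is left.
- turn (a joint): How far the handle is raised, rad: 0 = level, down in a notch; 1.45 = its upper limit, nearly upright. The hinge is stiff (about 0.06 N m, 1 to 2 N at the knob): the handle stays where it is left and does not fall by itself.
- multimeter: Bystander: red and green multimeter, 160 x 82 x 37 mm, lying flat on the bench; origin under its middle.
- phone: Bystander: black phone, 150 x 74 x 9 mm, lying flat on the bench; origin under its middle.
- speaker: Bystander: black cube loudspeaker, 110 x 110 x 100 mm, on the bench; origin under its middle.
- pliers: Bystander: red-handled pliers, 165 mm long, on the bench; origin under its middle.
- iron_stand: Bystander: black soldering-iron stand with a wire coil, 130 x 90 x 110 mm, on the bench; origin under its middle.
- screwdriver: Bystander: screwdriver, 160 mm long, lying on the box's deck behind the bolt; origin under its middle.
- cell_pack: Bystander: blue battery pack, 85 x 42 x 20 mm, lying on the box's lid behind the keeper; origin under its middle.

How it is judged:
By the outcome, as a careful person would: the job done as asked, in the order asked, and still so for the second after the job is handed in, with the robot touching nothing.
It also fails if it takes over 72 s, if anything falls off the work surface, if the arm or the gripper's body presses on something with over 40 N, if the wrist force passes 120 N, or if a joint passes its speed limit or range.

### The arm

A 7-joint arm with a two-finger parallel gripper is mounted at the origin on the work surface. World frame = base frame: x ahead of the robot, y to its left, z up, the work surface at z = 0. Lengths are in mm, angles in rad, forces in N, time in s.
With the tool pointing down it reaches from about 425 to 825 mm from the base axis. Payload 3.6 kg.
Tool frame: the origin (TCP) lies midway between the tips of the shut fingers; the grasp point (between the pads) lies 19 mm behind it (bot.grasp_offset is the distance from the TCP to the grasp point, in mm); z points along the fingers, y is the line along which they close (so a half turn about z gives the same grasp; the last joint's range is limited). The gripper opens to 93 mm and grips with 3 to 60 N. Pads are 15 mm wide; open, the fingers measure 128 mm over their backs; the gripper's body (75 mm by 188 mm) begins 65 mm behind the grasp point.
Start: joints at [1.313, 0.615, -0.013, 1.423, 0.008, 1.103, -0.04], TCP at [148.706, -632.731, 218.64] pointing down, gripper open.
Joint ranges: [-3.12, 3.12], [-0.3, 2.06], [-1.34, 1.32], [0.26, 2.42], [-1.36, 4.5], [0.01, 1.98], [-2.84, 2.84]. Speed limits (rad/s): [2.79, 2.79, 3.14, 3.14, 3.14, 3.14, 3.14].

### API

Orientations are given as a unit quaternion [w, x, y, z].
In Python, from workcell import bot gives the robot as it stands.
- The arm moves only by the tool arm_command, never from a script. Its argument "plan" is a list of rows, each a list of 7 numbers: the opening, from 0 (shut) to 1 (fully open), then the shift along the world's x, y, z in mm, then the turn, a rotation vector about the world's x, y, z in rad. In form: [[jaw, tx, ty, tz, rx, ry, rz], ...]. A call has 1 to 10 rows; each row is the pose to reach, as a shift and turn from the pose commanded when the call began; what a row does not reach only later rows make up. A row lasts 1/10 s, in which the tool goes at most 50 mm and 8.59 degrees, less where a joint would pass 70% of its speed; a pose out of reach is approached as far as the arm can. A call with a gripper value outside its range is refused whole. The fingers move at their own pace and stop on an object; the grip force is fixed at half the most. Time passes only in rows, so rows that repeat a pose let the fingers close. It gives the time, the measured TCP pose, the force, the opening and the grip force at its end, in the units of the state.
- bot.get_obs(): the state, without advancing time (a new reading comes with each control period).
- bot.read_camera(name): name is "scene" or "side" or "wrist"; returns (picture, depth): 384x512x3 uint8, red, green, blue; 384x512 float32, mm along the optical axis (not along the pixel's ray), 0 where there is no reading.
- bot.get_calibration(name): a dict with "K" (3x3 intrinsics, pixels), "view" (4x4, takes a point from world to camera coordinates); the wrist camera has in their place "T_tool_cam" (4x4, takes a point from camera to tool coordinates, whose origin is the TCP and whose axes are the flange's). Camera axes: x right, y down, z forward; pixel columns grow to the right and rows downward; lengths in mm; the calibration is good to about 2 mm. A picture is of the moment at which its call begins: read the wrist's pose just before it. get_calibration takes no time and is no camera call.
- bot.job_done(): hands the job in; it is judged then, once.
Trained networks look in the newest picture that a camera, given by its name, has taken for a name from the list of things; names that differ only in an ending like _2 or _b are one class to them, and where a whole thing is asked for, a point or a joint stands for the part that bears it (a point fixed in the world has none). Each returns a list of dicts, best first, with "p" (0 to 1); they miss things now and then, are a little off and sometimes report something else, mostly with a low value. They report only what shows in the picture. A call takes as long as a camera call.
- bot.recognise(query, camera): "rect" ([left, top, width, height] in pixels, round what is visible of it).
- bot.tip_of(query, camera): "centre" ([column, row] in pixels: a listed point, or the origin of a listed thing).
The state is a dict: "time_s": time; "joint_pos": joint angles; "qvel": joint speeds; "effort": joint torques, N m; "position": TCP position; "eef_rot": TCP orientation; "force": force on the tool from outside, world axes, zero at the start; "moment": the same for the moment, N m; "opening": finger opening in mm; "gripper_force": force on a finger pad.
Only numpy, scipy, OpenCV 4.12 (cv2) and the standard library are available. Lean on these libraries where they do the work, as an engineer would, in place of code of your own. Each camera call takes 0.05 s, during which the arm holds its last target. There are 200 camera calls.

## Working session

There is one attempt and no reset: what is moved stays moved. The work goes in short steps, Python scripts to look and compute and a tool call to move; the robot and the scene stay as the last step left them, time stands still between calls to the robot, and variables do not carry over. Pictures are saved under pics/ and viewed, at most 10 in all, crops included, and the job is handed in when it is done.

Besides the shell and the picture viewer there is one more tool, called after "Emit:" by a JSON object that holds its "name" and its "arguments", one argument or row to a line. arm_command: Moves the arm, as the interface text tells. Its arguments: {"type":"object","properties":{"plan":{"type":"array"}},"required":["plan"]}

```bash
mkdir -p pics
cat > h.py <<'E'
import numpy as np, cv2
from scipy.spatial.transform import Rotation as R
from workcell import bot
def pose():
    o=bot.get_obs(); q=o["eef_rot"]; T=np.eye(4); T[:3,:3]=R.from_quat([q[1],q[2],q[3],q[0]]).as_matrix(); T[:3,3]=o["position"]; return T
def look(cam):
    c=bot.get_calibration(cam)
    Twc=pose()@np.array(c["T_tool_cam"]) if cam=="wrist" else np.linalg.inv(np.array(c["view"]))
    im,d=bot.read_camera(cam); return im,d,np.array(c["K"]),Twc
def world(px,z,K,T):
    return (T@np.r_[np.linalg.inv(K)@np.array([px[0],px[1],1])*z,1])[:3]
def dep(d,px,r=2):
    u,v=int(round(px[0])),int(round(px[1])); w=d[max(0,v-r):v+r+1,max(0,u-r):u+r+1]; w=w[w>0]; return np.median(w) if w.size else 0
def atz(px,h,K,T):
    a=T[:3,3]; b=T[:3,:3]@(np.linalg.inv(K)@np.array([px[0],px[1],1])); return a+b*(h-a[2])/b[2]
E
python3 - <<'E'
from h import *
ims=[]
for cam in ["scene","side"]:
    im,d,K,T=look(cam); ims.append(im)
    print(cam,T[:3,3].round(),K[0,0])
    for q in ["knob","handle","guide","fence","keeper_mid","chest"]:
        r=bot.tip_of(q,cam)[:1]
        for x in r: print(q,np.round(x["centre"],1),round(x["p"],2),world(x["centre"],dep(d,x["centre"]),K,T).round(1))
cv2.imwrite("pics/a.png",cv2.cvtColor(cv2.resize(np.vstack(ims),None,fx=.78,fy=.78),cv2.COLOR_RGB2BGR))
print(bot.get_obs())
E
```

```text
scene [1363.  787. 1308.] 467.59612339752385
knob [252.2 181. ] 0.47 [537.7 -18.8 109.3]
handle [246.6 186. ] 0.52 [578.9  -5.3 124.1]
guide [245.2 189.9] 0.67 [588.8  -2.  114.1]
fence [247.2 181.4] 0.82 [ 478.9 -103.3    1.3]
keeper_mid [230.2 184.1] 0.92 [594.4 -73.1  93.4]
chest [226.5 223.3] 0.73 [723.4  47.6  89.8]
side [242. 713. 812.] 363.36437481930085
knob [257.  182.8] 0.46 [527.8 -17.7 116.6]
handle [190.  202.1] 0.75 [680.4 106.3  93.4]
guide [240.7 178.9] 0.78 [571.7  -1.4 129.8]
fence [245.9 176. ] 0.57 [568.  -30.3 119.1]
keeper_mid [240.9 168.7] 0.89 [604.7 -76.1 100.6]
chest [217.  196.7] 0.94 [620.9  56.5  92.3]
{'time_s': 0.7, 'joint_pos': array([ 1.31350121,  0.61485017, -0.01259926,  1.42341121,  0.00807777,
        1.10338821, -0.0403825 ]), 'qvel': array([-0.00157207,  0.00026343,  0.00086148,  0.00046736, -0.00030252,
       -0.00019523, -0.00044275]), 'effort': array([ 5.95601232e-04, -4.58688676e+01,  2.08941512e-01, -1.66001773e+01,
       -6.11235201e-02,  1.31485998e-02,  4.81036693e-05]), 'position': array([ 148.71088299, -632.72957541,  218.66886447]), 'eef_rot': array([-7.43047557e-06,  9.93346251e-01,  1.15166074e-01,  2.73183556e-05]), 'force': array([ 0.23929107, -0.15490172,  0.37021536]), 'moment': array([ 0.03209894, -0.01827996,  0.04182052]), 'gripper_force': 0.0, 'opening': 93.0858825425492}
```

View pics/a.png

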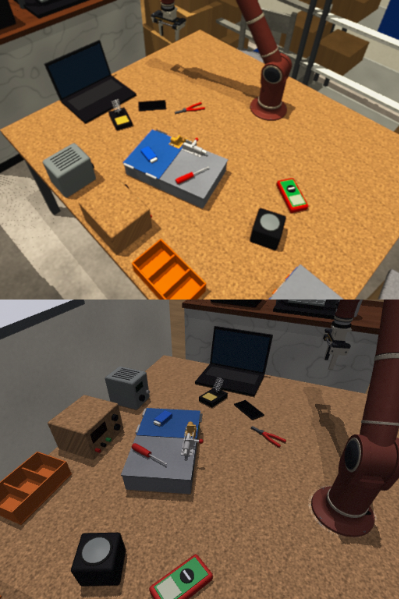

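Run:
```python
from h import *
for cam in ["scene","side"]:
    im,d,K,T=look(cam)
    v,u=np.mgrid[0:384,0:512]
    P=np.stack([(u-K[0,2])/K[0,0]*d,(v-K[1,2])/K[1,1]*d,d],-1).reshape(-1,3)@T[:3,:3].T+T[:3,3]
    m=(abs(P[:,2]-90)<6)&(d.ravel()>0)&(P[:,0]>450)&(P[:,0]<950)&(abs(P[:,1])<350)
    mm=cv2.morphologyEx(m.reshape(384,512).astype(np.uint8),cv2.MORPH_OPEN,np.ones((3,3)))
    n,l,s,c=cv2.connectedComponentsWithStats(mm); k=1+s[1:,4].argmax()
    Q=P[(l==k).ravel()]
    r=cv2.minAreaRect(Q[:,:2].astype(np.float32)); print(cam,r,cv2.boxPoints(r).round(),np.median(Q[:,2]))
print(np.array(bot.get_calibration("wrist")["T_tool_cam"]).round(3), bot.get_calibration("wrist")["K"])
```

```text
scene ((675.7977294921875, -14.404998779296875), (256.78155517578125, 403.003662109375), 17.475021362304688) [[ 493.  139.]
 [ 614. -245.]
 [ 859. -168.]
 [ 738.  216.]] 89.32518372684945
side ((670.317138671875, -13.408126831054688), (256.9095764160156, 406.3576965332031), 17.467134475708008) [[ 487.  142.]
 [ 609. -246.]
 [ 854. -169.]
 [ 732.  219.]] 90.95506665495827
[[  -0.      -0.965   -0.262   72.911]
 [   1.      -0.      -0.      -0.501]
 [   0.      -0.262    0.965 -166.883]
 [   0.       0.       0.       1.   ]] [[278.36418564   0.         255.79191365]
 [  0.         278.36418564 187.42348616]
 [  0.           0.           1.        ]]
```

Emit:
{"name": "arm_command", "arguments": {
  "plan": [
    [1,10,40,20,0,0,0],
    [1,30,80,50,0,0,0],
    [1,55,120,80,0,0,0],
    [1,80,165,110,0,0,0],
    [1,105,210,130,0,0,0],
    [1,130,250,140,0,0,0],
    [1,150,295,140,0,0,0],
    [1,175,340,140,0,0,0],
    [1,200,380,140,0,0,0],
    [1,225,420,140,0,0,0]
  ]
}}

```text
time_s: 1.8
position: [365.6, -224.9, 359.3]
eef_rot: [0.001, 0.993, 0.115, 0.001]
force: [1.2, -0.8, -0.3]
opening: 92.9
gripper_force: 0.0
```

Emit:
{"name": "arm_command", "arguments": {
  "plan": [
    [1,30,35,-10,0,0,0.02],
    [1,60,75,-30,0,0,0.04],
    [1,90,115,-55,0,0,0.06],
    [1,120,150,-80,0,0,0.075],
    [1,145,190,-110,0,0,0.075],
    [1,160,220,-120,0,0,0.075],
    [1,160,220,-120,0,0,0.075]
  ]
}}

```text
time_s: 2.5
position: [525.5, 1.0, 236.2]
eef_rot: [-0.003, 0.987, 0.158, -0.001]
force: [-0.6, 0.6, -0.0]
opening: 93.2
gripper_force: 0.0
```

```bash
cat > w.py <<'E'
from h import *
import sys
im,d,K,T=look("wrist")
for q in ["knob","handle","guide","fence","keeper_mid"]:
    for x in bot.tip_of(q,"wrist")[:2]: print(q,np.round(x["centre"],1),round(x["p"],2),world(x["centre"],dep(d,x["centre"]),K,T).round(1),"atz114",atz(x["centre"],114,K,T).round(1))
hsv=cv2.cvtColor(im,cv2.COLOR_RGB2HSV)
m=(((hsv[...,0]<8)|(hsv[...,0]>172))&(hsv[...,1]>150)&(hsv[...,2]>70)).astype(np.uint8)
n,l,s,c=cv2.connectedComponentsWithStats(m)
for k in range(1,n):
    if s[k,4]>60: print("red",s[k],c[k].round(1),world(c[k],dep(d,c[k]),K,T).round(1),"atz114",atz(c[k],114,K,T).round(1))
print(pose()[:3].round(3).tolist(),bot.get_obs()["time_s"],bot.get_obs()["force"].round(1))
cv2.imwrite("pics/%s.png"%sys.argv[1],cv2.cvtColor(cv2.resize(im,None,fx=1.5,fy=1.5,interpolation=cv2.INTER_CUBIC),cv2.COLOR_RGB2BGR))
np.savez("last.npz",im=im,d=d,K=K,T=T)
E
python3 w.py b
```

```text
knob [280.  185.6] 0.8 [531.7 -22.1 123. ] atz114 [529.7 -23.6 114. ]
handle [284.  138.9] 0.92 [578.3  -9.9 123.2] atz114 [577.7 -10.9 114. ]
handle [287.6 162.3] 0.26 [552.9 -26.4  91. ] atz114 [556.  -22.7 114. ]
guide [284.5 138.6] 0.6 [578.7 -10.2 123.1] atz114 [578.2 -11.3 114. ]
fence [288.4 160.8] 0.69 [554.8 -26.7  90.8] atz114 [557.8 -23.  114. ]
keeper_mid [341.2 136.4] 0.75 [598.6 -71.6  94.5] atz114 [598.4 -65.6 114. ]
keeper_mid [286.2 140.6] 0.59 [577.4 -12.5 123.1] atz114 [576.8 -13.7 114. ]
red [273 181  16  13 155] [280.8 186.8] [530.9 -23.3 123.3] atz114 [528.7 -24.9 114. ]
[[0.955, 0.298, 0.001, 525.03], [0.298, -0.955, -0.001, -8.782], [0.001, 0.002, -1.0, 239.423]] 2.8 [-0.1  0.3 -0.3]
```

View pics/b.png

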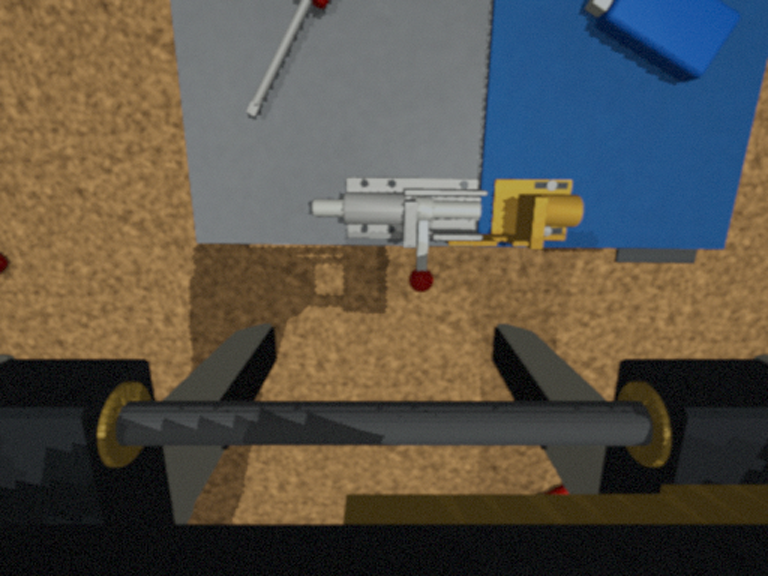

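```bash
python3 w.py c
python3 - <<'E'
import cv2
im=cv2.imread("pics/c.png")
cv2.imwrite("pics/c2.png",cv2.resize(im[150:310,280:620],None,fx=2.3,fy=2.3,interpolation=cv2.INTER_CUBIC))
E
```

```text
knob [269.4 182. ] 0.97 [531.  -21.5 122.8] atz114 [529.  -22.6 114. ]
knob [274.1 135.7] 0.18 [578.  -11.1 122.8] atz114 [577.5 -11.9 114. ]
handle [273.1 138.1] 0.73 [575.5 -10.9 123.2] atz114 [574.8 -11.7 114. ]
guide [271.4 138.1] 0.57 [574.9  -9.3 122.8] atz114 [574.3 -10.  114. ]
fence [281.1 153.7] 0.79 [563.2 -23.3 125.3] atz114 [561.9 -24.8 114. ]
keeper_mid [331.4 135.1] 0.88 [595.8 -74.   94. ] atz114 [595.7 -68.4 114. ]
red [264 177  15  13 161] [270.9 182.8] [530.8 -23.1 123.5] atz114 [528.7 -24.4 114. ]
red [356 319  23  11 144] [368.1 325.3] [ 319.  -271.5   13.6] atz114 [ 389.4 -198.6  114. ]
[[0.954, 0.3, 0.001, 525.031], [0.3, -0.954, -0.0, -7.293], [0.001, 0.0, -1.0, 238.952]] 3.1 [ 0.1  0.6 -0.4]
```

View pics/c2.png

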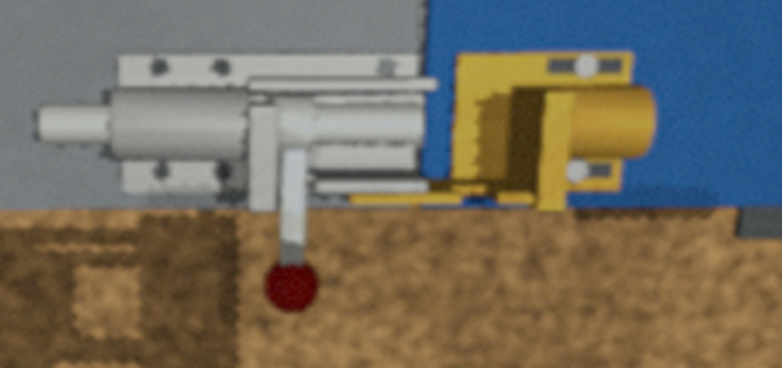

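Emit:
{"name": "arm_command", "arguments": {
  "plan": [
    [0.7,1,-4,-35,0,0,0],
    [0.45,2,-8,-65,0,0,0],
    [0.45,4,-16,-90,0,0,0],
    [0.45,4,-16,-102,0,0,0],
    [0.45,4,-16,-102,0,0,0],
    [0.45,4,-16,-102,0,0,0]
  ]
}}

```text
time_s: 3.7
position: [529.8, -22.1, 137.4]
eef_rot: [-0.0, 0.988, 0.153, 0.001]
force: [-0.9, 0.1, 0.3]
opening: 49.4
gripper_force: 0.0
```

```bash
python3 w.py d
```

```text
knob [258.9 218.5] 0.62 [531.7 -23.2 123.6] atz114 [528.1 -24.5 114. ]
handle [261.2 149.7] 0.62 [577.5 -10.2 123.1] atz114 [576.4 -10.7 114. ]
guide [261.  147.9] 0.74 [578.6  -9.7 123. ] atz114 [577.6 -10.2 114. ]
fence [268.9 178.6] 0.7 [553.9 -24.7  91.1] atz114 [558.8 -22.1 114. ]
keeper_mid [348.8 144.5] 0.8 [597.7 -73.5  93.7] atz114 [597.8 -66.4 114. ]
red [248 208  23  22 389] [258.9 218.2] [531.8 -23.2 123.5] atz114 [528.3 -24.4 114. ]
[[0.953, 0.301, 0.002, 529.579], [0.301, -0.954, 0.0, -22.522], [0.002, 0.001, -1.0, 137.469]] 4.0 [0.5 1.  0. ]
```

View pics/d.png

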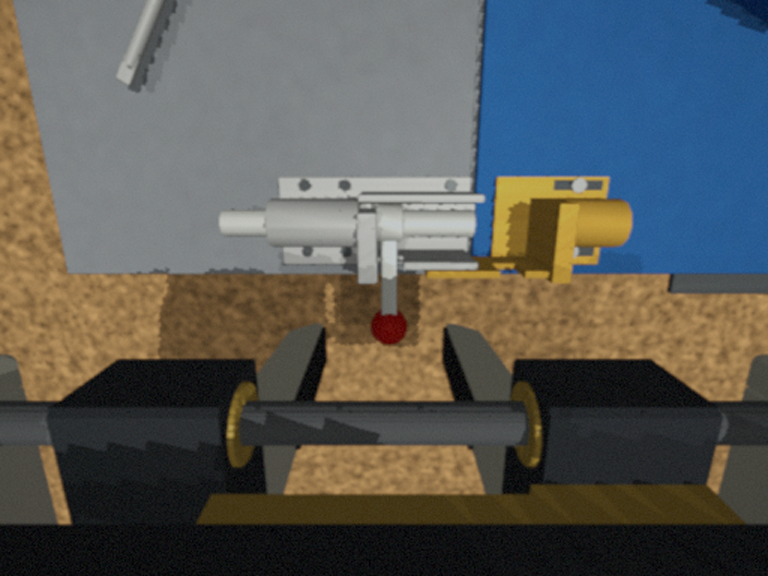

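Emit:
{"name": "arm_command", "arguments": {
  "plan": [
    [0.4,-1.4,-2,-20,0,0,0],
    [0.35,-1.4,-2,-42,0,0,0],
    [0.25,-1.4,-2,-42,0,0,0],
    [0.25,-1.4,-2,-42,0,0,0],
    [0.25,-1.4,-2,-42,0,0,0],
    [0.25,-1.4,-2,-42,0,0,0],
    [0.22,-1.4,-2,-42,0,0,0],
    [0.22,-1.4,-2,-42,0,0,0]
  ]
}}

```text
time_s: 4.8
position: [528.0, -24.8, 95.1]
eef_rot: [0.0, 0.988, 0.152, 0.0]
force: [0.7, -0.7, -1.4]
opening: 20.6
gripper_force: 0.0
```

Emit:
{"name": "arm_command", "arguments": {
  "plan": [
    [0.19,0,0,0,0,0,0],
    [0.19,0,0,0,0,0,0],
    [0.19,0,0,0,0,0,0]
  ]
}}

```text
time_s: 5.1
position: [527.9, -25.0, 94.7]
eef_rot: [0.0, 0.988, 0.152, 0.0]
force: [0.3, -0.9, 1.0]
opening: 17.2
gripper_force: 0.8
```

Emit:
{"name": "arm_command", "arguments": {
  "plan": [
    [0.17,0,0,0,0,0,0],
    [0.17,0,0,0,0,0,0],
    [0.17,0,0,0,0,0,0]
  ]
}}

```text
time_s: 5.4
position: [527.9, -25.0, 94.7]
eef_rot: [0.0, 0.988, 0.152, 0.0]
force: [0.9, -1.0, 0.1]
opening: 16.7
gripper_force: 18.8
```

Emit:
{"name": "arm_command", "arguments": {
  "plan": [
    [0.182,0,0,0,0,0,0],
    [0.182,0,0,0,0,0,0],
    [0.182,0,0,0,0,0,0]
  ]
}}

```text
time_s: 5.7
position: [527.8, -24.9, 94.7]
eef_rot: [0.0, 0.988, 0.152, 0.0]
force: [0.4, -0.5, 1.5]
opening: 17.5
gripper_force: 6.5
```

Emit:
{"name": "arm_command", "arguments": {
  "plan": [
    [0.182,0.2,0.1,3.7,0,0,0],
    [0.182,0.5,0.2,7.5,0,0,0],
    [0.182,1.2,0.4,11.2,0,0,0],
    [0.182,2.1,0.7,14.8,0,0,0],
    [0.182,2.1,0.7,14.8,0,0,0]
  ]
}}

```text
time_s: 6.2
position: [529.7, -24.3, 109.9]
eef_rot: [0.0, 0.988, 0.152, -0.0]
force: [-0.2, -2.4, -0.0]
opening: 17.1
gripper_force: 6.5
```

```bash
python3 w.py e
```

```text
handle [257.8 154.7] 0.93 [577.5  -9.8 122.9] atz114 [576.3 -10.3 114. ]
guide [260.9 154.3] 0.58 [578.3 -11.4 123. ] atz114 [577.  -11.9 114. ]
fence [267.2 187.9] 0.88 [553.1 -24.6  91.3] atz114 [558.7 -21.8 114. ]
keeper_mid [361.2 150.8] 0.6 [596.3 -75.3  94.1] atz114 [596.6 -67.3 114. ]
red [242 226  29  28 648] [256.1 239.7] [534.7 -22.3 137.3] atz114 [524.  -25.7 114. ]
[[0.954, 0.301, -0.0, 529.558], [0.301, -0.954, -0.0, -24.299], [-0.0, 0.0, -1.0, 109.425]] 6.5 [-0.  -3.   1.6]
```

Emit:
{"name": "arm_command", "arguments": {
  "plan": [
    [0.182,1.2,0.4,3.5,0,0,0],
    [0.182,2.6,0.8,6.9,0,0,0],
    [0.182,4.3,1.4,10.2,0,0,0],
    [0.182,6.2,2.0,13.4,0,0,0],
    [0.182,8.3,2.6,16.4,0,0,0],
    [0.182,10.7,3.4,19.3,0,0,0],
    [0.182,13.2,4.2,22.0,0,0,0],
    [0.182,15.9,5.0,24.4,0,0,0],
    [0.182,18.6,5.9,26.4,0,0,0],
    [0.182,18.6,5.9,26.4,0,0,0]
  ]
}}

```text
time_s: 7.5
position: [548.9, -18.0, 136.5]
eef_rot: [0.0, 0.988, 0.152, 0.0]
force: [-3.0, -3.5, 4.8]
opening: 16.9
gripper_force: 6.5
```

```bash
python3 w.py f
```

```text
handle [342.  176.1] 0.64 [592.7 -73.3  94. ] atz114 [595.2 -65.9 114. ]
guide [258.7 178.8] 0.93 [577.9 -10.4 123. ] atz114 [575.8 -11.1 114. ]
fence [268.  206.7] 0.77 [561.8 -22.  125.3] atz114 [558.2 -23.7 114. ]
keeper_mid [342.3 175.1] 0.82 [593.5 -73.3  93.8] atz114 [595.9 -65.8 114. ]
red [242 229  29  30 656] [256.2 243.5] [550.8 -17.1 161.8] atz114 [528.  -24.4 114. ]
[[0.954, 0.301, 0.002, 548.956], [0.301, -0.954, 0.0, -18.051], [0.002, 0.0, -1.0, 136.401]] 7.8 [-3.6 -3.   4.9]
```

View pics/f.png

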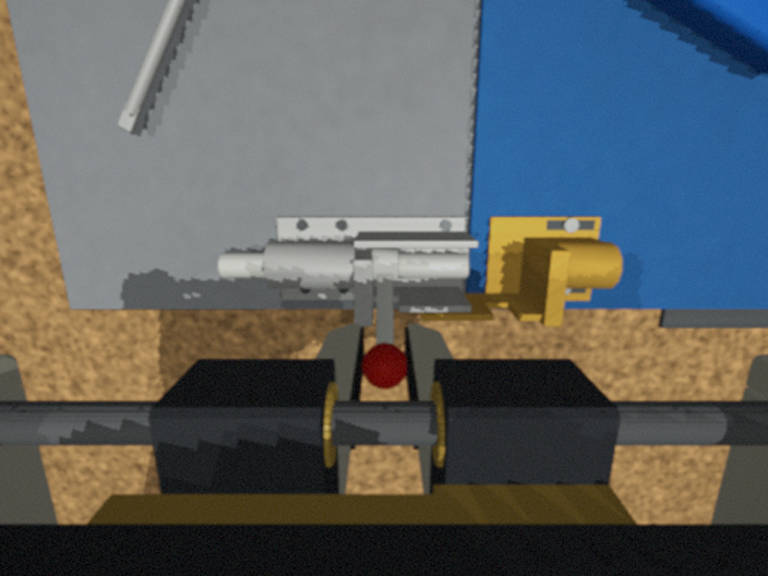

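Run:
```python
from h import *
z=np.load("last.npz");d,K,T=z["d"],z["K"],z["T"]
O=np.array([528.2,-24.4,114])+50*np.array([.954,.3,0])
A=np.array([[.954,.3,0],[.3,-.954,0],[0,0,1]])  # back, slide, up
v,u=np.mgrid[0:384,0:512]
P=np.stack([(u-K[0,2])/K[0,0]*d,(v-K[1,2])/K[1,1]*d,d],-1).reshape(-1,3)@T[:3,:3].T+T[:3,3]
Q=(P-O)@A.T
m=(d.ravel()>0)&(Q[:,1]>15)&(Q[:,1]<100)&(abs(Q[:,0])<45)&(Q[:,2]>-15)&(v.ravel()<220)
q=Q[m]
for s in range(20,95,3):
    w=q[(abs(q[:,1]-s)<1.5)]
    row=[]
    for b in range(-32,20,4):
        x=w[abs(w[:,0]-b)<2]; row.append("%4d"%x[:,2].max() if len(x) else "   .")
    print(s," ".join(row))
```

```text
20    .    .    .   30   12    .    .    5    8    7    5   11    9
23    .    .    .   14   13    .    .    5    7    7    4   10    9
26    .    .    .   14   13    .    .    6    7    7    4   10    9
29    .    .    .   14   13    .    .    5    7    7    4   10    9
32    .    .    .   15   12    .    .    5    7    7    5   10    9
35    .    .    .   14   14    .    .    5    8    7    6   11    9
38    .    .    .   14   12    .    .    5    6    6    2   10    9
41    .    .    .   14   13    .    .    .    .    .   -6    9    9
44    .    .    .   14    7    .    .    .    .    .    .    .    .
47    .    .    .   14    7    .    .    .    .    .    .    .    .
50    .    .    .   -1    .    .    .    .    .    .    .    .    .
53    .    .    .   -2   -3    .    .    .    .    .    .    .    .
56    .    .    .   -2   -5    .    .    .    .    .    .    .    .
59    .    .    .   14    5    .    .    .    .    .    .    .    .
62    .    .    .   14    9    .    .    .    .    .    .    .    .
65    .    .    .   14   14    .    .    .    .    .    .    .    .
68    .    .    .   15   16   15   17   17   17   14   18   17    .
71    .    .   17   17   17   18   18   18   17   18   17   18    .
74    .    .   17   17   18   17   17   17   17   18   18   17    .
77    .    .   16   17   17   18   17   17   17   17   17   17    .
80    .    .    .    .    .    .    8   11   12   12    9    7    .
83    .    .    .    .    .    .    8   11   12   12   11    7    .
86    .    .    .    .    .    .    8   11   13   12   12    7    .
89    .    .    .    .    .    .    8   11   13   12   10    8    .
92    .    .    .    .    .    .    8   11   12   12   11    7    .
```

Emit:
{"name": "arm_command", "arguments": {
  "plan": [
    [0.24,0,0,0,0,0,0],
    [0.24,0,0,0,0,0,0],
    [0.24,-1.9,-0.6,4,0,0,0],
    [0.24,-1.9,-0.6,7.5,0,0,0],
    [0.24,-1.9,-0.6,7.5,0,0,0],
    [0.2,-1.9,-0.6,7.5,0,0,0],
    [0.182,-1.9,-0.6,7.5,0,0,0],
    [0.182,-1.9,-0.6,7.5,0,0,0],
    [0.182,-1.9,-0.6,7.5,0,0,0]
  ]
}}

```text
time_s: 8.7
position: [546.7, -18.9, 143.4]
eef_rot: [0.0, 0.988, 0.152, 0.0]
force: [-0.1, -0.9, 0.4]
opening: 17.2
gripper_force: 6.4
```

```bash
python3 w.py g
```

```text
knob [255.5 235.7] 0.63 [549.9 -17.1 161.9] atz114 [528.6 -23.8 114. ]
handle [255.4 172.8] 0.95 [577.4  -8.3 123. ] atz114 [575.6  -8.9 114. ]
guide [258.9 171. ] 0.71 [579.3 -10.3 122.7] atz114 [577.6 -10.9 114. ]
fence [266.4 199. ] 0.85 [562.4 -21.1 125.3] atz114 [559.2 -22.6 114. ]
fence [342.2 170.8] 0.26 [593.7 -75.2  94.1] atz114 [595.7 -68.  114. ]
keeper_mid [340.6 166.4] 0.74 [596.6 -72.7  94.1] atz114 [598.4 -65.7 114. ]
keeper_mid [267.7 202.5] 0.53 [522.8 -40.4   1.2] atz114 [556.9 -24.4 114. ]
red [243 221  27  28 609] [255.9 234.7] [550.4 -17.2 161.5] atz114 [529.5 -23.8 114. ]
[[0.954, 0.301, 0.0, 546.665], [0.301, -0.954, -0.0, -18.889], [0.0, 0.0, -1.0, 143.358]] 9.0 [ 0.4 -1.1 -0.4]
```

Emit:
{"name": "arm_command", "arguments": {
  "plan": [
    [0.182,0.8,0.2,0.7,0,0,0],
    [0.182,1.5,0.5,1.3,0,0,0],
    [0.182,2.1,-1.4,1.3,0,0,0],
    [0.182,3.0,-4.3,1.3,0,0,0],
    [0.182,3.9,-7.1,1.3,0,0,0],
    [0.182,4.8,-10.0,1.3,0,0,0],
    [0.182,5.7,-12.9,1.3,0,0,0],
    [0.182,5.7,-12.9,1.3,0,0,0]
  ]
}}

```text
time_s: 9.8
position: [552.3, -32.3, 144.5]
eef_rot: [0.0, 0.988, 0.152, 0.0]
force: [-0.4, 1.9, -2.1]
opening: 17.0
gripper_force: 6.4
```

Emit:
{"name": "arm_command", "arguments": {
  "plan": [
    [0.182,1.2,-3.8,0,0,0,0],
    [0.182,2.4,-7.6,0,0,0,0],
    [0.182,3.6,-11.4,0,0,0,0],
    [0.182,4.8,-15.3,0,0,0,0],
    [0.182,6.0,-19.1,0,0,0,0],
    [0.182,7.2,-22.9,0,0,0,0],
    [0.182,8.4,-26.7,0,0,0,0],
    [0.182,9.3,-29.6,0,0,0,0],
    [0.182,9.9,-31.5,0,0,0,0],
    [0.182,9.9,-31.5,0,0,0,0]
  ]
}}

```text
time_s: 10.8
position: [562.4, -63.8, 144.6]
eef_rot: [0.0, 0.988, 0.152, 0.0]
force: [0.5, 1.9, -2.3]
opening: 17.1
gripper_force: 6.4
```

```bash
python3 w.py i
```

```text
knob [254.6 236.8] 0.91 [564.9 -61.7 163.3] atz114 [542.6 -68.5 114. ]
handle [257.9 175.5] 0.61 [591.6 -55.5 123.4] atz114 [589.6 -56.3 114. ]
guide [192.3 175.6] 0.7 [577.1 -11.8 120.5] atz114 [575.3 -10.8 114. ]
fence [197.9 204.1] 0.9 [511.5  -7.9   0.8] atz114 [555.3 -20.1 114. ]
keeper_mid [276.  171.1] 0.87 [597.8 -66.9 120.1] atz114 [596.7 -67.8 114. ]
red [242 221  28  28 614] [255.8 234.6] [566.2 -62.  162.9] atz114 [544.7 -68.8 114. ]
[[0.954, 0.301, 0.001, 562.343], [0.301, -0.954, -0.001, -63.73], [0.0, 0.001, -1.0, 144.649]] 11.1 [-0.1  0.1 -3.5]
```

View pics/i.png

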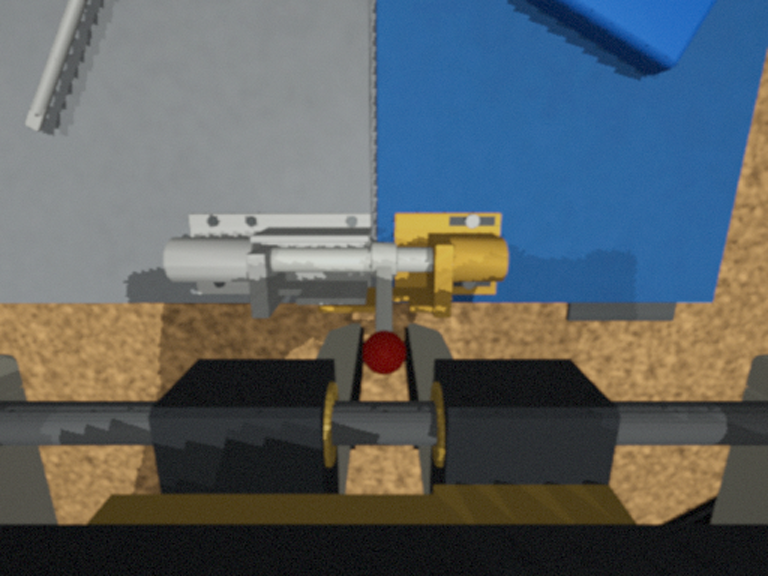

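Run:
```python
from h import *
z=np.load("last.npz");d,K,T=z["d"],z["K"],z["T"]
O=np.array([575.9,-9.4,114])
A=np.array([[.954,.3,0],[.3,-.954,0],[0,0,1]])
v,u=np.mgrid[0:384,0:512]
P=np.stack([(u-K[0,2])/K[0,0]*d,(v-K[1,2])/K[1,1]*d,d],-1).reshape(-1,3)@T[:3,:3].T+T[:3,3]
Q=(P-O)@A.T; ok=d.ravel()>0
p=Q[ok&(Q[:,2]>14.5)&(Q[:,2]<20)&(Q[:,1]>60)&(Q[:,1]<90)&(abs(Q[:,0]+5)<12)]; print("post",np.percentile(p[:,1],[1,5,95,99]))
f=Q[ok&(Q[:,2]>10)&(Q[:,2]<17)&(Q[:,0]<-18.5)&(Q[:,0]>-24)&(Q[:,1]>30)&(Q[:,1]<68)]; print("fence",np.histogram(f[:,1],np.arange(30,69,1)))
s=Q[ok&(Q[:,2]>8)&(Q[:,2]<30)&(Q[:,0]<-10)&(Q[:,0]>-22)&(abs(Q[:,1]-48)<8)&(Q[:,2]+Q[:,0]*1.3>-9)]; print("stem",np.percentile(s[:,1],[2,50,98]),len(s))
```

```text
post [69.6935138  69.88899289 77.28329236 77.51794028]
fence (array([ 6,  5,  7,  5, 10,  4,  9,  5,  4,  8,  4,  8,  4,  0,  0,  0,  0,
        0,  0,  0,  0,  0,  0,  0,  0,  0,  0,  0,  0,  5,  7,  4,  8,  5,
        7,  4,  4,  6]), array([30, 31, 32, 33, 34, 35, 36, 37, 38, 39, 40, 41, 42, 43, 44, 45, 46,
       47, 48, 49, 50, 51, 52, 53, 54, 55, 56, 57, 58, 59, 60, 61, 62, 63,
       64, 65, 66, 67, 68]))
stem [43.50623088 46.77589358 50.03767423] 135
```

Emit:
{"name": "arm_command", "arguments": {
  "plan": [
    [0.182,0.8,-2.5,0,0,0,0],
    [0.182,1.5,-4.8,0,0,0,0],
    [0.182,2.0,-6.3,0,0,0,0],
    [0.182,2.0,-6.3,0,0,0,0]
  ]
}}

```text
time_s: 11.5
position: [564.2, -69.6, 144.6]
eef_rot: [-0.0, 0.988, 0.152, 0.0]
force: [-0.5, 1.6, -2.0]
opening: 17.3
gripper_force: 6.4
```

```bash
cat > m.py <<'E'
from h import *
im,d,K,T=look("wrist")
O=np.array([575.9,-9.4,114])
A=np.array([[.954,.3,0],[.3,-.954,0],[0,0,1]])
v,u=np.mgrid[0:384,0:512]
P=np.stack([(u-K[0,2])/K[0,0]*d,(v-K[1,2])/K[1,1]*d,d],-1).reshape(-1,3)@T[:3,:3].T+T[:3,3]
Q=(P-O)@A.T; ok=d.ravel()>0
p=Q[ok&(Q[:,2]>14.5)&(Q[:,2]<20)&(Q[:,1]>60)&(Q[:,1]<90)&(abs(Q[:,0]+5)<12)]; print("post",np.percentile(p[:,1],[1,5,95,99]))
f=Q[ok&(Q[:,2]>10)&(Q[:,2]<17)&(Q[:,0]<-18.5)&(Q[:,0]>-24)&(Q[:,1]>30)&(Q[:,1]<68)]; print("fence",np.histogram(f[:,1],np.arange(40,69,1))[0])
s=Q[ok&(Q[:,2]>8)&(Q[:,2]<30)&(Q[:,0]<-10)&(Q[:,0]>-22)&(abs(Q[:,1]-53)<8)&(Q[:,2]+Q[:,0]*1.3>-9)]; print("stem",np.percentile(s[:,1],[2,50,98]),len(s))
hsv=cv2.cvtColor(im,cv2.COLOR_RGB2HSV)
m=((((hsv[...,0]<8)|(hsv[...,0]>172))&(hsv[...,1]>150)&(hsv[...,2]>70)).ravel())&ok
k=Q[m&(abs(Q[:,1]-53)<15)&(abs(Q[:,0]+40)<25)]
print("knob top",np.percentile(k[:,2],97) if len(k) else None, "s",np.median(k[:,1]))
print("tcp",(A@(T[:3,3]-O)).round(1),bot.get_obs()["force"].round(1),bot.get_obs()["time_s"])
E
python3 m.py
```

```text
post [69.70131315 69.98270148 77.28964191 77.61887066]
fence [8 4 6 7 4 8 5 9 0 0 0 0 0 0 0 0 0 0 0 4 5 8 5 8 4 5 7 4]
stem [49.49484738 52.8029556  56.05099235] 132
knob top 49.92974963307902 s 53.45202257865046
tcp [ 43.7  53.3 197.5] [ 0.2  2.3 -3.1] 11.55
```

Emit:
{"name": "arm_command", "arguments": {
  "plan": [
    [0.182,0.25,-0.75,0,0,0,0],
    [0.182,-1.6,-1.3,-1.6,0,0,0],
    [0.182,-3.4,-1.9,-3.2,0,0,0],
    [0.182,-5.4,-2.5,-4.9,0,0,0],
    [0.182,-7.1,-3.1,-6.7,0,0,0],
    [0.182,-7.1,-3.1,-6.7,0,0,0]
  ]
}}

```text
time_s: 12.15
position: [557.0, -72.5, 137.8]
eef_rot: [-0.0, 0.988, 0.152, 0.0]
force: [1.3, 2.2, -1.6]
opening: 17.3
gripper_force: 6.4
```

```bash
python3 m.py
```

```text
post [69.74359771 69.95283174 77.34216356 77.62394818]
fence [8 4 8 4 8 5 8 4 4 0 0 0 0 0 0 0 0 0 0 4 8 4 8 4 8 4 8 4]
stem [50.25986171 53.4786562  56.68003819] 254
knob top 43.34067219847293 s 54.12128403805223
tcp [ 35.9  54.  190.7] [1.3 2.3 0.1] 12.2
```

Emit:
{"name": "arm_command", "arguments": {
  "plan": [
    [0.182,-2.3,-0.7,-2.9,0,0,0],
    [0.182,-4.5,-1.4,-5.9,0,0,0],
    [0.182,-6.3,-2.0,-9.1,0,0,0],
    [0.182,-8.0,-2.5,-12.4,0,0,0],
    [0.182,-8.0,-2.5,-12.4,0,0,0]
  ]
}}

```text
time_s: 12.7
position: [548.3, -75.3, 124.8]
eef_rot: [-0.0, 0.988, 0.152, -0.001]
force: [0.0, 3.6, -2.3]
opening: 17.5
gripper_force: 6.4
```

```bash
python3 m.py
```

```text
post [69.73163866 69.9653618  77.28391408 77.60370484]
fence [ 6  8  4  9  8  4  8  5  3  0  9 18 16  8 15 17  9  0  0  4  7  4  9  7
  5  8  6  6]
stem [50.42800099 53.50713802 56.56499528] 150
knob top 30.989245567349805 s 53.5763670353619
tcp [ 27.   54.1 177.6] [ 0.9  1.4 -1.9] 12.75
```

Emit:
{"name": "arm_command", "arguments": {
  "plan": [
    [0.182,-1.4,-0.4,-3.5,0,0,0],
    [0.182,-2.6,-0.8,-7.2,0,0,0],
    [0.182,-3.5,-1.1,-10.9,0,0,0],
    [0.182,-4.2,-1.3,-14.6,0,0,0],
    [0.182,-4.6,-1.4,-17.5,0,0,0],
    [0.182,-4.7,-1.5,-19.5,0,0,0],
    [0.182,-4.8,-1.5,-20.5,0,0,0],
    [0.182,-4.8,-1.5,-20.5,0,0,0]
  ]
}}

```text
time_s: 13.55
position: [543.7, -76.7, 104.6]
eef_rot: [-0.0, 0.988, 0.152, -0.001]
force: [-1.3, 1.8, -0.4]
opening: 17.7
gripper_force: 6.4
```

```bash
python3 m.py
```

```text
post [69.73827378 69.93165629 77.30617446 77.64745316]
fence [ 9  9  9  9  9  5  9 10  4  0  0  0  0  0  0  0  0  0  0  4  9 10 10  9
  9 10  5  9]Traceback (most recent call last):
  File "m.py", line 10, in <module>
    s=Q[ok&(Q[:,2]>8)&(Q[:,2]<30)&(Q[:,0]<-10)&(Q[:,0]>-22)&(abs(Q[:,1]-53)<8)&(Q[:,2]+Q[:,0]*1.3>-9)]; print("stem",np.percentile(s[:,1],[2,50,98]),len(s))
                                                                                                                     ~~~~~~~~~~~~~^^^^^^^^^^^^^^^^^^
    return _quantile_unchecked(
        a, q, axis, out, overwrite_input, method, keepdims, weights)
    return _ureduce(a,
                    func=_quantile_ureduce_func,
    ...<5 lines>...
                    overwrite_input=overwrite_input,
                    method=method)
    r = func(a, **kwargs)
    result = _quantile(arr,
                       quantiles=q,
    ...<2 lines>...
                       out=out,
                       weights=wgt)
    slices_having_nans = np.isnan(arr[-1, ...])
                                  ~~~^^^^^^^^^
IndexError: index -1 is out of bounds for axis 0 with size 0
```

Emit:
{"name": "arm_command", "arguments": {
  "plan": [
    [0.182,0,0,-0.7,0,0,0],
    [0.182,0,0,-1.4,0,0,0],
    [0.182,0,0,-2,0,0,0],
    [0.182,0,0,-2,0,0,0]
  ]
}}

```text
time_s: 14.0
position: [543.8, -76.7, 102.9]
eef_rot: [0.0, 0.988, 0.152, -0.0]
force: [-2.3, 1.8, 0.0]
opening: 17.1
gripper_force: 6.4
```

```bash
sed -i 's/^s=.*$//' m.py; python3 m.py
```

```text
post [69.73110767 69.94902779 77.30609521 77.61354483]
fence [ 9  9 10  9  7 10  8  9  4  0  0  0  0  0  0  0  0  0  0  6  8  9  9  9
  9  9  9  8]
knob top 10.75968031852075 s 54.1481089850995
tcp [ 22.3  54.  155.7] [-2.1  0.8  0.8] 14.05
```

Emit:
{"name": "arm_command", "arguments": {
  "plan": [
    [0.182,-0.4,-0.1,-0.6,0,0,0],
    [0.182,-0.4,-0.1,-1.2,0,0,0],
    [0.182,-0.4,-0.1,-1.8,0,0,0],
    [0.182,-0.4,-0.1,-1.8,0,0,0]
  ]
}}

```text
time_s: 14.45
position: [543.9, -76.7, 101.3]
eef_rot: [0.0, 0.988, 0.152, 0.0]
force: [-3.1, 0.8, 3.7]
opening: 17.0
gripper_force: 6.4
```

```bash
python3 m.py
```

```text
post [69.78810543 69.98991874 77.33995587 77.68071753]
fence [ 8  8  8  7 10  8  9 10  6  0  0  0  0  0  0  0  0  0  0 10  9  4  9  9
  8 10 10  9]
knob top 9.410210758104846 s 54.15121089634419
tcp [ 22.2  54.  154.2] [-2.3  1.6  3. ] 14.5
```

Emit:
{"name": "arm_command", "arguments": {
  "plan": [
    [0.182,-0.5,-0.2,-0.5,0,0,0],
    [0.182,-0.5,-0.2,-1.0,0,0,0],
    [0.182,-0.5,-0.2,-1.5,0,0,0],
    [0.182,-0.5,-0.2,-1.5,0,0,0]
  ]
}}

```text
time_s: 14.9
position: [544.0, -76.7, 100.3]
eef_rot: [0.0, 0.988, 0.152, 0.001]
force: [-2.2, 1.5, 5.2]
opening: 17.0
gripper_force: 6.4
```

```bash
python3 m.py
```

```text
post [69.78345112 69.97116197 77.30619756 77.70787111]
fence [ 9 11 11 10 10 11 10 10  6  0  0  0  0  0  0  0  0  0  0 10  9  7  9 10
 11 10 11 10]
knob top 8.890365884537793 s 54.19033938317453
tcp [ 22.   54.  153.3] [-2.   2.2  5.3] 14.95
```

Emit:
{"name": "arm_command", "arguments": {
  "plan": [
    [0.25,0,0,0,0,0,0],
    [0.35,0,0,0,0,0,0],
    [0.4,0,0,0,0,0,0],
    [0.4,0,0,12,0,0,0],
    [0.4,0,0,24,0,0,0],
    [0.4,0,0,37,0,0,0],
    [0.4,0,0,37,0,0,0],
    [0.4,0,0,37,0,0,0]
  ]
}}

```text
time_s: 15.75
position: [543.6, -76.9, 137.5]
eef_rot: [0.0, 0.988, 0.152, 0.001]
force: [-0.1, 0.3, -0.1]
opening: 37.2
gripper_force: 0.0
```

```bash
python3 m.py; python3 w.py j
```

```text
post [69.71450684 69.97423021 77.18795691 77.64071667]
fence [ 4  9  5  9  5  9  4  8  0  0  0  0  0  0  0  0  0  0  0  5  9  4  8  5
 10  4 10  6]
knob top 9.99430779826281 s 53.63057687992529
tcp [ 21.6  54.1 190.4] [-0.6  0.5  0. ] 15.8
knob [255.3 210.9] 0.8 [549.3 -74.  122.1] atz114 [546.5 -74.9 114. ]
handle [257.6 145.5] 0.59 [592.8 -61.9 123.1] atz114 [591.9 -62.2 114. ]
guide [179.8 143.8] 0.8 [578.3 -13.2 120.8] atz114 [577.1 -11.6 114. ]
fence [184.6 173.4] 0.72 [561.3 -21.7 125.3] atz114 [558.1 -19.6 114. ]
keeper_mid [268.2 140.4] 0.62 [597.8 -67.6 120.5] atz114 [597.3 -68.  114. ]
red [244 203  24  22 406] [255.6 213.6] [547.8 -74.7 122.8] atz114 [544.6 -75.7 114. ]
[[0.954, 0.301, -0.001, 543.04], [0.301, -0.954, 0.0, -76.814], [-0.001, -0.0, -1.0, 136.288]] 16.1 [ 0.5  0.4 -0.5]
```

View pics/j.png

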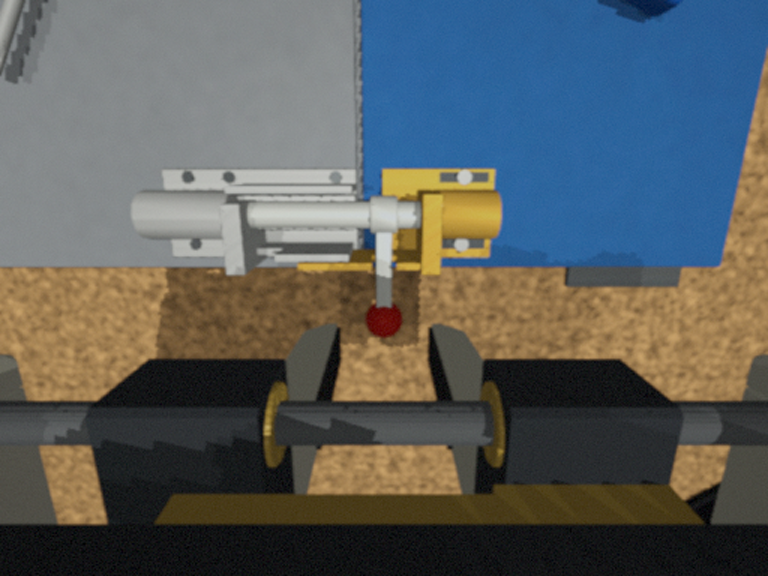

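Emit:
{"name": "arm_command", "arguments": {
  "plan": [
    [0.2,1,1,0,0,0,0],
    [0,1,1,0,0,0,0],
    [0,1,1,0,0,0,0],
    [0,1,1,0,0,0,0],
    [0,1,1,0,0,0,0],
    [0,1,1,0,0,0,0],
    [0,1,1,-5,0,0,0],
    [0,1,1,-10,0,0,0],
    [0,1,1,-12,0,0,0],
    [0,1,1,-12,0,0,0]
  ]
}}

```text
time_s: 17.1
position: [543.9, -75.8, 124.1]
eef_rot: [-0.0, 0.988, 0.152, -0.001]
force: [0.4, 0.3, -0.5]
opening: 0.5
gripper_force: 0.0
```

Emit:
{"name": "arm_command", "arguments": {
  "plan": [
    [0,0,0,-0.7,0,0,0],
    [0,0,0,-1.4,0,0,0],
    [0,0,0,-1.4,0,0,0]
  ]
}}

```text
time_s: 17.4
position: [544.3, -75.8, 123.3]
eef_rot: [-0.0, 0.988, 0.152, 0.0]
force: [0.7, -0.4, -0.1]
opening: 0.3
gripper_force: 0.0
```

Emit:
{"name": "arm_command", "arguments": {
  "plan": [
    [0,0,0,-0.5,0,0,0],
    [0,0,0,-1.0,0,0,0],
    [0,0,0,-1.0,0,0,0]
  ]
}}

```text
time_s: 17.7
position: [544.4, -75.9, 122.7]
eef_rot: [0.0, 0.988, 0.152, 0.0]
force: [-0.4, 0.6, 2.6]
opening: 0.1
gripper_force: 1.3
```

Emit:
{"name": "arm_command", "arguments": {
  "plan": [
    [0,0,0,-0.5,0,0,0],
    [0,0,0,-1.0,0,0,0],
    [0,0,0,-1.0,0,0,0]
  ]
}}

```text
time_s: 18.0
position: [544.4, -75.9, 121.9]
eef_rot: [0.0, 0.988, 0.152, 0.0]
force: [-1.0, -0.4, 6.1]
opening: 0.6
gripper_force: 2.8
```

Emit:
{"name": "arm_command", "arguments": {
  "plan": [
    [0,0,0,10,0,0,0],
    [0,0,0,40,0,0,0],
    [0.2,-10,0,80,0,0,0],
    [0.3,-20,0,110,0,0,0],
    [0.3,-20,0,110,0,0,0],
    [0.3,-20,0,110,0,0,0]
  ]
}}

```text
time_s: 18.6
position: [524.3, -75.9, 231.8]
eef_rot: [0.0, 0.988, 0.152, 0.001]
force: [-0.1, 0.5, 0.1]
opening: 25.9
gripper_force: 0.0
```

```bash
python3 m.py; python3 w.py k
```

```text
post [69.87993435 70.10294473 77.14630828 77.44589893]
fence [3 3 3 3 3 2 3 3 0 0 0 0 0 0 0 0 0 0 0 2 3 3 2 2 4 4 3 4]
knob top 9.651259189067765 s 53.73592358871376
tcp [  3.6  47.3 284.8] [ 0.2 -0.4  0.3] 18.65
knob [262.8 163.9] 0.73 [547.3 -75.2 123.2] atz114 [545.7 -76.  114. ]
handle [261.3 114.8] 0.73 [592.  -59.3 123.1] atz114 [592.  -59.5 114. ]
guide [209.7 116.4] 0.85 [575.6 -12.3 120.1] atz114 [575.2 -11.4 114. ]
fence [216.1 134. ] 0.69 [561.9 -23.3 125.9] atz114 [560.6 -21.9 114. ]
keeper_mid [269.5 111.8] 0.75 [597.  -66.  120.5] atz114 [597.1 -66.3 114. ]
red [254 158  17  15 193] [262.2 164.8] [546.3 -74.9 123.4] atz114 [544.7 -75.6 114. ]
[[0.954, 0.301, -0.002, 523.97], [0.301, -0.954, 0.001, -75.766], [-0.002, -0.001, -1.0, 230.301]] 18.95 [0.2 0.2 0.4]
```

View pics/k.png

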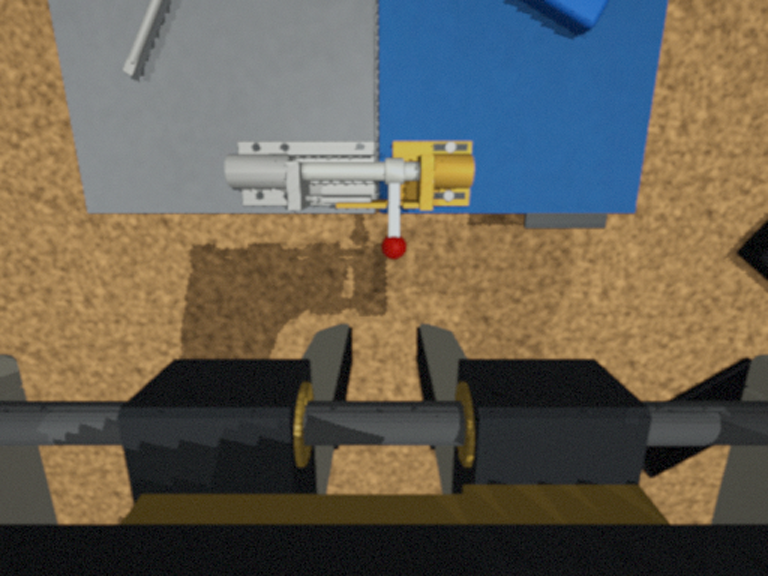

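The handle lies level in the keeper's notch: the knob is at pixel (394, 247) and its top is at z of about 123 mm, the same as in the first notch. The gripper is clear of everything.

```bash
python3 -c "
from workcell import bot
print(bot.job_done())"
```

```text
the job is handed in; nothing more can be done
None
```

The bolt is across and the handle is down in the keeper's notch and released. Nothing else was touched, contact forces stayed around 6 N, and I handed the job in at about 19 s.

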